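Register a plaster casting mould in its corner jig

TASK

With the fingertips, push the white plaster mould along the table, never lifting or tipping it, into the corner of the L-shaped wooden fence, until it sits flush against both battens. Then push the dark wooden keeper bar round on its pivot until it is fully closed across the front of the mould. Do not shift the other things on the table.

Things in the scene. Friction and masses are not known exactly. Their poses are not given: they have to be found in the camera images.
- mould: Loose two-part casting mould of white plaster, 0.4 to 0.75 kg: flat-lying block 90 mm (its x) by 120 mm (its y) by 50 mm high, grey seam round its middle, 36 mm pouring hole in its top. Origin at the centre of its underside, z up. It starts within 0.35 rad of the jig's direction and must end parallel to it: 120 mm side along the long batten. Home: centre at x -45, y -60 mm in the jig's frame.
- jig: L-shaped fence of two wooden battens fixed to the table, 25 mm wide, 30 mm high. Origin at the L's inner corner, table height, z up. Long batten: x 0 to 25 mm, y -280 to +25 mm; its stop face is the plane x = 0, facing -x (towards the robot). Short batten: y 0 to 25 mm, x -125 to 0 mm; its stop face is the plane y = 0, facing -y. The mould belongs inside, at x < 0, y < 0.
- keeper (a joint): Angle (rad) of the keeper, a dark wooden bar on an upright pivot on top of the short batten. 0 = fully closed, at its inner stop: the bar points along the jig's -y across the mould's front face, 6 mm clear of a mould that is home. Grows as it opens: at 1.57 it points along the jig's -x, at 1.9 (limit) a little outwards. It closes anticlockwise seen from above.
- keeper_pivot (a point): Point on the keeper's pivot axis at the bar's mid-thickness, 38 mm above the table; in the jig's frame at x = -106, y = +12.5 mm. Friction holds the bar where it is left; about 1 N at its end moves it.
- keeper_tip (a point): Centre of the free end of the keeper bar, 110 mm from the pivot. The bar is 20 mm wide and 15 mm thick, its underside 31 mm and its top 46 mm above the table.
- sprayer: Bystander: green spray bottle with a white head, 84 mm across, 152 mm high. Origin under its centre.
- wax: Bystander: round yellow cake of wax, 60 mm across, 26 mm high. Origin under its centre.
- cup: Bystander: terracotta cup, 66 mm across, 50 mm high. Origin under its centre.
- brush: Bystander: brush 190 mm long, lying on the table along its own x, under 40 mm high. Origin on the table under its middle.
- jar: Bystander: glaze jar with a black cap, 56 mm across, 75 mm high. Origin under its centre.
- figure: Bystander: small clay elephant figure, about 60 mm across, 77 mm high. Origin under its centre.
Things that resemble listed ones, but are neither listed nor needed, are in the scene too. What is meant by the mould is not green, and is the smaller of those in its own colour.

How it is judged:
On the way, in this order (a step that is already met when the one before it is completed fails the run):
1. the mould is home against both battens (within 5 mm of each, square within 0.05 rad) with the keeper still open (angle above 0.6 rad) (x of mould in the frame of jig above -0.05 m and y of mould in the frame of jig above -0.065 m and angle between the x axis of mould and the x axis of jig, either way round below 0.05 rad and height (world z) of mould below 0.008 m and value of joint keeper above 0.6 rad), for 0.2 s.
2. the keeper is closed (angle below 0.1 rad) across the front of the mould (value of joint keeper below 0.1 rad), for 0.2 s.
At the end, for the whole second after the job is handed in: The mould lies flat and at rest, within 5 mm of both battens and square to them within 0.05 rad, and the keeper is closed to within 0.1 rad (x of mould in the frame of jig above -0.05 m and y of mould in the frame of jig above -0.065 m and angle between the x axis of mould and the x axis of jig, either way round below 0.05 rad and height (world z) of mould below 0.008 m and value of joint keeper below 0.1 rad and linear speed of mould below 0.01 m/s); the robot touches nothing.
It fails at once if the mould is lifted (more than 8 mm) or tipped (more than 0.15 rad) (height (world z) of mould above 0.008 m or angle between mould's own z axis and vertical above 0.15 rad).
It fails at once if a bystander is shifted by more than 25 mm (distance of any of sprayer, wax, cup, brush, jar, figure from where it was at the start of the episode above 0.025 m).
It also fails if it takes over 64 s, if anything falls off the work surface, if the arm or the gripper's body presses on something with over 40 N, if the wrist force passes 120 N, or if a joint passes its speed limit or range.

ROBOT

A 6-joint arm with a two-finger parallel gripper is mounted at the origin on the work surface. World frame = base frame: x ahead of the robot, y to its left, z up, the work surface at z = 0. Lengths are in m, angles in rad, forces in N, time in s.
With the tool pointing down it reaches from about 0.35 to 0.975 m from the base axis. Payload 7.1 kg.
Tool frame: the origin (TCP) lies midway between the tips of the shut fingers; the grasp point (between the pads) lies 19 mm behind it; z points along the fingers, y is the line along which they close (so a half turn about z gives the same grasp; the last joint's range is limited). The gripper opens to 88 mm and grips with 3 to 60 N. Pads are 20 mm wide; open, the fingers measure 115 mm over their backs; the gripper's body (75 mm by 178 mm) begins 61 mm behind the grasp point.
Start: joints at [-1.252, 0.423, 1.63, -0, 1.089, -0.019], TCP at [0.207, -0.59, 0.223] pointing down, gripper open.
Joint ranges: [-3, 3], [-0.9, 2.11], [0.09, 2.58], [-1.31, 4.45], [0.11, 2.69], [-2.54, 2.54]. Speed limits (rad/s): [2.39, 2.39, 3.01, 3.14, 3.14, 3.14].

INTERFACE

Orientations are given as a unit quaternion [w, x, y, z].
In Python, from station import move_pose, movel, movej, command_gripper, wait, inverse_kinematics, read_camera, camera_info, MotionError, job_done, get_time, get_joint_pos, get_qvel, get_effort, get_tcp_pos, get_ee_rot, get_ft_force, get_ft_torque, get_grip_width, get_finger_force gives the robot as it stands. Calls block until the motion is done:
- move_pose(position, orientation): joint-space move of the TCP to a pose.
- movel(position, frame=None, v=0.15, until_force=None): straight line of the TCP; frame=None keeps the orientation; v is the mean speed in m/s. With until_force (N) it stops when the force on the tool has changed by that much, and returns True; else False.
- movej(angles): joint-space move.
- command_gripper(opening): opening from 0.0 (shut) to 1.0 (fully open); the grip force is fixed at half the most; returns when the fingers have stopped.
- wait(seconds).
- inverse_kinematics(position, orientation): joint angles nearest the present ones, or None.
- read_camera(name): name is "scene" or "side" or "wrist"; returns the picture (384x512x3 uint8, red, green, blue); there is no depth.
- camera_info(name): a dict with "intrinsics" (3x3 intrinsics, pixels), "T" (4x4, takes a point from camera to world coordinates); the wrist camera has in their place "tool_from_camera" (4x4, takes a point from camera to tool coordinates, whose origin is the TCP and whose axes are the flange's). Camera axes: x right, y up, looking along -z (the intrinsics and any distortion apply to the point x, -y, -z); pixel columns grow to the right and rows downward; lengths in m; the calibration is good to about 2 mm. A picture is of the moment at which its call begins: read the wrist's pose just before it. camera_info takes no time and is no camera call.
A pose or a line that the arm cannot do raises MotionError and nothing moves.
- job_done(): hands the job in; it is judged then, once.
Readings, each from a call of its own:
- get_time(): time.
- get_joint_pos(): joint angles.
- get_qvel(): joint speeds.
- get_effort(): joint torques, N m.
- get_tcp_pos(): TCP position.
- get_ee_rot(): TCP orientation.
- get_ft_force(): force on the tool from outside, world axes, zero at the start.
- get_ft_torque(): the same for the moment, N m.
- get_grip_width(): opening from 0.0 (shut) to 1.0 (fully open).
- get_finger_force(): force on a finger pad.
Only numpy, scipy, OpenCV 4.12 (cv2) and the standard library are available. Lean on these libraries where they do the work, as an engineer would, in place of code of your own. Each camera call takes 0.05 s, during which the arm holds its last target. There are 200 camera calls.

## Working session

There is one attempt and no reset: what is moved stays moved. The work goes in short steps, each a Python script; the robot and the scene stay as the last script left them, time stands still between calls to the robot, and variables do not carry over. Pictures are saved under pics/ and viewed, at most 10 in all, crops included, and the job is handed in when it is done.

```bash
ls; mkdir -p pics; python3 - <<'E'
from station import *
import cv2,numpy as np
for n in ["scene","side"]:
    im=read_camera(n); cv2.imwrite(f"pics/{n}0.png",im[:,:,::-1])
    i=camera_info(n); print(n,np.round(i["intrinsics"],1).tolist(),np.round(i["T"],3).tolist(),[k for k in i])
print(get_time(),get_ee_rot(),get_tcp_pos())
E
```

```text
pics
scene [[399.5, 0.0, 258.7], [0.0, 399.5, 190.8], [0.0, 0.0, 1.0]] [[0.493, -0.711, 0.502, 1.163], [0.87, 0.398, -0.291, -0.46], [0.007, 0.58, 0.814, 1.059], [0.0, 0.0, 0.0, 1.0]] ['intrinsics', 'T']
side [[440.5, 0.0, 253.6], [0.0, 440.5, 193.4], [0.0, 0.0, 1.0]] [[-0.994, 0.079, -0.07, 0.451], [-0.105, -0.625, 0.774, 0.885], [0.018, 0.777, 0.63, 0.846], [0.0, 0.0, 0.0, 1.0]] ['intrinsics', 'T']
0.1 [-6.73573421e-04  9.85770190e-01  1.68097191e-01 -1.10524513e-04] [ 0.20697721 -0.58920582  0.22200196]
```

View pics/scene0.png

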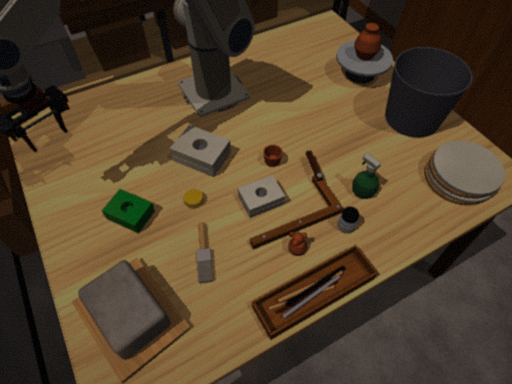

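View pics/side0.png

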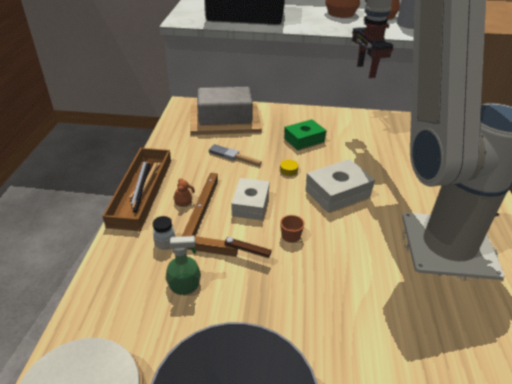

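Scene view: the mould, the smaller white block, is at about (262,196), with the larger decoy at (200,150). The long batten runs from (252,242) to (340,210). The keeper is open, pointing towards (310,153), with the cup at (273,155), figure at (298,243) and jar at (348,220). Next I'll zoom in on both views.

```bash
cat > h.py <<'E'
import numpy as np,cv2
from station import *
def px2w(cam,uv,z):
    i=camera_info(cam);K=np.array(i["intrinsics"]);T=np.array(i["T"])
    uv=np.atleast_2d(np.array(uv,float))
    d=np.c_[(uv[:,0]-K[0,2])/K[0,0],-(uv[:,1]-K[1,2])/K[1,1],-np.ones(len(uv))]@T[:3,:3].T
    o=T[:3,3]; return o+d*((z-o[2])/d[:,2])[:,None]
def white_top(cam,im,near):
    hsv=cv2.cvtColor(im,cv2.COLOR_RGB2HSV)
    m=((hsv[...,1]<40)&(hsv[...,2]>165)).astype(np.uint8)
    cs,_=cv2.findContours(m,cv2.RETR_EXTERNAL,cv2.CHAIN_APPROX_NONE)
    cs=[c for c in cs if cv2.contourArea(c)>150]
    return min(cs,key=lambda c:np.hypot(*(c[:,0].mean(0)-near)))
def mould_pose(cam,im,near):
    c=white_top(cam,im,near)[:,0]
    p=px2w(cam,c,0.05)[:,:2].astype(np.float32)
    return cv2.minAreaRect(p*1000)
E
python3 - <<'E'
from h import *
a=cv2.imread("pics/scene0.png");b=cv2.imread("pics/side0.png")
cv2.imwrite("pics/c1.png",cv2.resize(a[140:260,230:390],(800,600),interpolation=cv2.INTER_CUBIC))
cv2.imwrite("pics/c2.png",cv2.resize(b[160:280,150:310],(800,600),interpolation=cv2.INTER_CUBIC))
print(a[185:206:4,250:280:6,::-1].tolist())
for cam,im,n in (("scene",a,(262,192)),("side",b,(252,193))):
    try: print(cam,mould_pose(cam,im[:,:,::-1].copy(),n))
    except Exception as e: print(e)
print("cup,jar,fig,spray,wax", px2w("scene",[(273,155),(348,220),(298,245),(366,185),(194,198)],0.03).round(3).tolist())
E
```

```text
[[[138, 126, 112], [138, 124, 111], [137, 127, 111], [140, 129, 114], [138, 124, 111]], [[140, 127, 111], [92, 83, 71], [57, 54, 45], [142, 130, 114], [136, 125, 112]], [[139, 132, 117], [51, 48, 46], [64, 65, 66], [138, 127, 113], [137, 128, 111]], [[139, 122, 110], [141, 129, 113], [124, 114, 100], [143, 132, 117], [135, 124, 108]], [[137, 127, 113], [141, 129, 111], [144, 129, 114], [140, 128, 112], [63, 55, 47]], [[141, 128, 111], [142, 129, 114], [73, 68, 56], [52, 42, 41], [48, 43, 38]]]
min() iterable argument is empty
side ((549.0648193359375, -99.47348022460938), (117.906005859375, 88.10626983642578), 85.61949157714844)
cup,jar,fig,spray,wax [[0.423, 0.023, 0.03], [0.754, 0.089, 0.03], [0.752, -0.088, 0.03], [0.677, 0.219, 0.03], [0.455, -0.282, 0.03]]
```

View pics/c1.png

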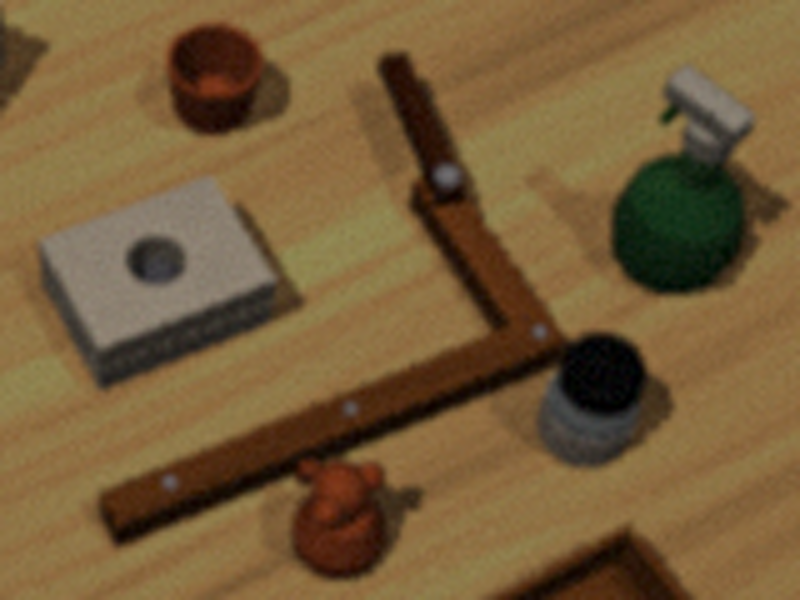

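View pics/c2.png

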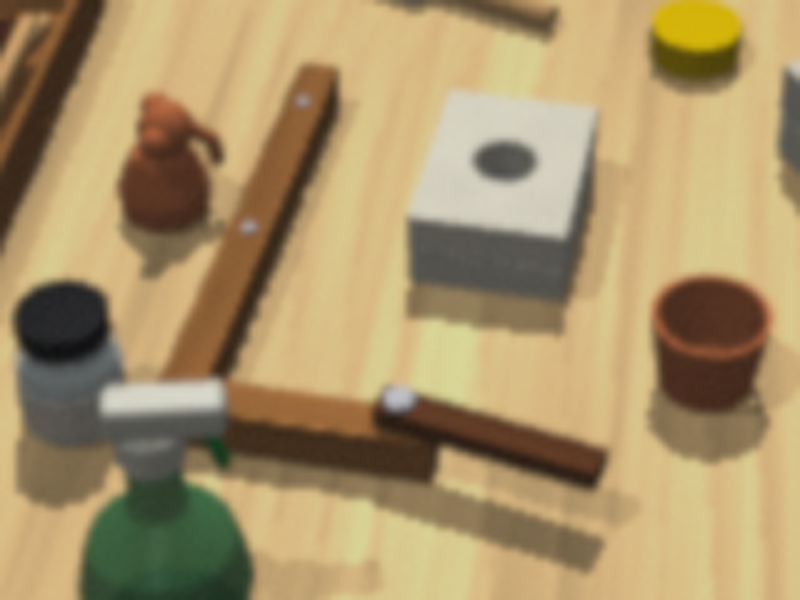

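Scene crop: screws on the long batten's centreline are at (171,483), (351,408) and (540,331), and the pivot head is at (446,178). Side crop: screws are at (303,100) and (248,226), the pivot at (398,400) and the keeper tip at (600,466). Now I'll work out the positions.

```bash
sed -i 's/hsv\[...,1\]<40)&(hsv\[...,2\]>165/hsv[...,1]<75)\&(hsv[...,2]>(165 if cam=="side" else 112)/' h.py
python3 - <<'E'
from h import *
def S(p): return (np.array(p,float)+.5)/5-.5+[230,140]
def D(p): return (np.array(p,float)+.5)/5-.5+[150,160]
f=lambda c,p,z:print(c,z,(px2w(c,p,z)[:,:2]*1000).round(1).tolist())
f("scene",S([(171,483),(351,408),(540,331),(103,497),(118,520),(507,323)]),.031)
f("side",D([(303,100),(248,226),(338,72),(308,67),(225,380),(183,375)]),.031)
f("scene",S([(446,178)]),.05); f("side",D([(398,400)]),.05)
f("scene",S([(395,57)]),.046); f("side",D([(604,457)]),.046)
for cam,n in (("scene",(262,192)),("side",(252,193))):
    im=cv2.cvtColor(cv2.imread(f"pics/{cam}0.png"),cv2.COLOR_BGR2RGB)
    print(cam,mould_pose(cam,im,n))
S5=S([(42,240),(213,180),(275,280),(100,350)]);f("scene",S5,.05)
f("side",D([(452,92),(598,108),(567,236),(412,217)]),.05)
E
```

```text
scene 0.031 [[678.8, -159.6], [687.4, -39.9], [697.9, 91.9], [667.5, -198.7], [684.8, -198.4], [683.1, 77.6]]
side 0.031 [[680.6, -166.9], [690.2, -46.6], [664.3, -197.9], [683.7, -200.7], [677.4, 76.9], [700.0, 75.9]]
scene 0.05 [[582.0, 98.5]]
side 0.05 [[582.2, 99.2]]
scene 0.046 [[478.1, 129.2]]
side 0.046 [[475.4, 122.2]]
scene ((547.0713500976562, -94.66731262207031), (118.68712615966797, 87.72598266601562), 86.2681655883789)
side ((549.7734375, -102.36631774902344), (125.45191955566406, 92.79310607910156), 85.11712646484375)
scene 0.05 [[499.3, -149.4], [510.7, -32.2], [596.2, -38.5], [588.4, -157.0]]
side 0.05 [[588.3, -161.6], [500.2, -157.0], [508.2, -38.5], [595.6, -43.9]]
```

```bash
cat >> h.py <<'E'
from scipy.spatial.transform import Rotation as Ro
TH=-0.077; O=np.array([.686,.078])
JX=np.array([np.cos(TH),np.sin(TH)]);JY=np.array([-JX[1],JX[0]])
def W(x,y,z): return [*(O+x*JX+y*JY),z]     # jig (m) -> world
def J(p): d=np.array(p)[:2]-O; return np.array([d@JX,d@JY])
def Q(d):                                   # tool down, tool y along +-d
    best=None
    for s in (1,-1):
        y=np.r_[s*d,0];z=np.array([0,0,-1.]);R=np.c_[np.cross(y,z),y,z]
        q=Ro.from_matrix(R).as_quat(); q=[q[3],*q[:3]]
        j=inverse_kinematics(W(-.15,-.15,.15),q)
        if j is not None and (best is None or abs(j[5])<best[0]): best=(abs(j[5]),q)
    return best[1]
E
python3 - <<'E'
from h import *
im=cv2.cvtColor(cv2.imread("pics/side0.png"),cv2.COLOR_BGR2RGB)
c=white_top("side",im,(340,178))[:,0]; p=px2w("side",c,.06)[:,:2]
jp=np.array([J(q) for q in p]);print("decoy jig",jp.min(0),jp.max(0))
for n,q in zip("cup jar fig spray wax".split(),px2w("scene",[(273,155),(348,220),(298,245),(366,185),(194,198)],0.03)): print(n,J(q).round(3))
qx=Q(JY);qy=Q(JX);print(qx,qy,J([.549,-.098]))
for a,q in [((-.2,-.186,.2),qx),((-.2,-.186,.012),qx),((-.1,-.186,.012),qx),((-.045,-.285,.012),qy),((-.045,-.12,.012),qy),((-.2,.055,.028),qy),((-.13,-.07,.028),qy)]:
    j=inverse_kinematics(W(*a),q); print(a,None if j is None else np.round(j,2))
E
```

```text
decoy jig [-0.45252651 -0.40227473] [-0.27441314 -0.21165118]
cup [-0.258 -0.075]
jar [0.067 0.017]
fig [ 0.078 -0.16 ]
spray [-0.02  0.14]
wax [-0.203 -0.376]
[np.float64(0.0), np.float64(0.9992589665398547), np.float64(-0.038490489600700166), np.float64(0.0)] [np.float64(0.0), np.float64(0.7337996776096379), np.float64(0.6793659051939472), np.float64(0.0)] [-0.12305545 -0.18601708]
(-0.2, -0.186, 0.2) [-0.22  0.24  1.96 -0.    0.94  1.43]
(-0.2, -0.186, 0.012) [-0.22  0.58  2.04 -0.    0.51  1.43]
(-0.1, -0.186, 0.012) [-0.19  0.67  1.82 -0.    0.65  1.45]
(-0.045, -0.285, 0.012) [-0.33  0.74  1.66 -0.    0.75 -0.26]
(-0.045, -0.12, 0.012) [-0.08  0.72  1.7  -0.    0.72 -0.  ]
(-0.2, 0.055, 0.028) [ 0.27  0.58  1.97 -0.    0.59  0.35]
(-0.13, -0.07, 0.028) [ 0.01  0.61  1.89 -0.    0.64  0.09]
```

```bash
python3 - <<'E'
from h import *
qx=Q(JY)
move_pose(W(-.2,-.186,.15),qx); command_gripper(.65)
movel(W(-.2,-.186,.012),v=.15)
r=movel(W(-.183,-.186,.012),v=.05,until_force=15)
print(r)
r=movel(W(-.110,-.186,.012),v=.05,until_force=25)
print(r,J(get_tcp_pos()),get_ft_force())
if not r:
    r=movel(W(-.085,-.186,.012),v=.025,until_force=12)
print(r,J(get_tcp_pos()),get_ft_force(),get_time(),get_grip_width())
for n in ("scene","side"): cv2.imwrite(f"pics/{n}1.png",read_camera(n)[:,:,::-1])
a=cv2.imread("pics/scene1.png")[140:260,230:390];b=cv2.imread("pics/side1.png")[160:280,150:310]
cv2.imwrite("pics/v1.png",cv2.resize(np.hstack([a,b]),(800,300),interpolation=cv2.INTER_CUBIC))
E
```

```text
False
False [-0.11247443 -0.18579977] [-5.84216595  0.59044196  3.96519106]
True [-0.10339361 -0.1855477 ] [ 0.678972   -0.68251444 -0.37186276] 6.55 0.6546479703558336
```

View pics/v1.png

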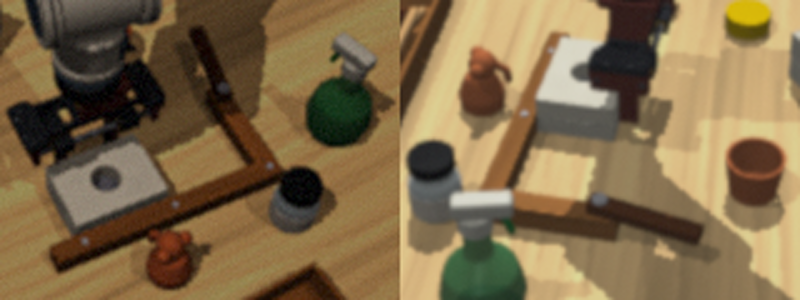

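The picture shows the mould against the long batten: no visible gap, and the 12 N stop came within 3 mm of the predicted position. Next I'll slide it along the batten.

```bash
python3 - <<'E'
from h import *
qy=Q(JX)
movel(W(-.13,-.186,.012),v=.1); movel(W(-.13,-.2,.13),v=.25)
command_gripper(.4)
move_pose(W(-.047,-.29,.13),qy)
movel(W(-.047,-.29,.012),v=.15)
r=movel(W(-.047,-.145,.012),v=.06,until_force=30)
print(r,J(get_tcp_pos()),get_ft_force())
if not r: r=movel(W(-.047,-.115,.012),v=.025,until_force=12)
print(r,J(get_tcp_pos()),get_ft_force(),get_time())
# retreat, square again against the long batten
movel(W(-.047,-.16,.012),v=.1); movel(W(-.08,-.18,.13),v=.25)
command_gripper(.65)
move_pose(W(-.15,-.075,.13),Q(JY))
for n in ("scene","side"): cv2.imwrite(f"pics/{n}2.png",read_camera(n)[:,:,::-1])
a=cv2.imread("pics/scene2.png")[140:260,230:390];b=cv2.imread("pics/side2.png")[160:280,150:310]
cv2.imwrite("pics/v2.png",cv2.resize(np.hstack([a,b]),(800,300),interpolation=cv2.INTER_CUBIC))
E
```

```text
False [-0.04703291 -0.14504105] [ 0.45699515 -3.18378368 -0.62501288]
True [-0.04738338 -0.13172842] [-0.14490539 -3.23077533  2.26144811] 13.9083
```

View pics/v2.png

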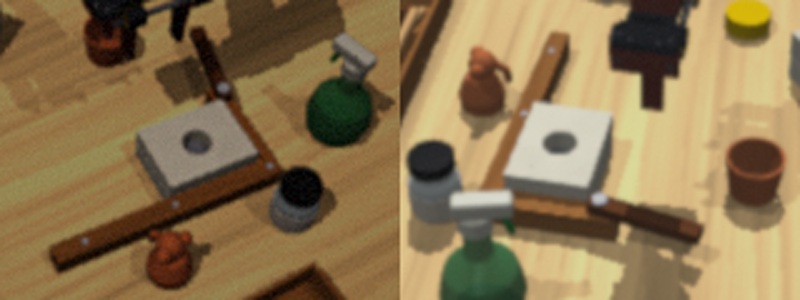

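The mould sits in the corner against both battens, with the keeper still open. Now a gentle re-squaring push, then the keeper.

```bash
python3 - <<'E'
from h import *
movel(W(-.14,-.06,.13),v=.15); movel(W(-.14,-.06,.012),v=.15)
r=movel(W(-.085,-.06,.012),v=.03,until_force=12); print(r,J(get_tcp_pos()))
wait(.3)
movel(W(-.15,-.06,.012),v=.1); movel(W(-.17,0,.14),v=.25)
command_gripper(0)
qy=Q(JX); piv=np.array([-.106,.0125])
def fing(th,r=.08,gap=0):
    u=np.array([-np.sin(th),-np.cos(th)]); n=np.array([-np.cos(th),np.sin(th)])
    off=.010+.0135*abs(n[0])+.010*abs(n[1])+gap
    return piv+r*u+off*n
move_pose(W(*fing(1.76,gap=.022),.13),qy)
movel(W(*fing(1.76,gap=.022),.034),v=.1)
print("shut",get_grip_width(),J(get_tcp_pos()),get_time())
for th in np.linspace(1.7,.15,9):
    r=movel(W(*fing(th),.034),v=.06,until_force=20)
    if r: print("force at",th,get_ft_force()); break
else:
    p=fing(0,gap=-.012); r=movel(W(*p,.034),v=.02,until_force=5)
    print("end",r,J(get_tcp_pos()),fing(0),get_ft_force())
print(get_time())
for n in ("scene","side"): cv2.imwrite(f"pics/{n}3.png",read_camera(n)[:,:,::-1])
E
```

```text
True [-0.10301911 -0.06019248]
shut 0.005368111232096048 [-0.17579219  0.07128363] 24.5833
end True [-0.12637824 -0.06607397] [-0.1295 -0.0675] [-0.44224517 -0.26499801  0.15385967]
29.3667
```

```bash
python3 - <<'E'
from h import *
movel(W(-.16,-.066,.034),v=.1); movel(W(-.2,-.066,.2),v=.25)
move_pose(W(-.22,-.3,.25),Q(JX))
for n in ("scene","side"): cv2.imwrite(f"pics/{n}4.png",read_camera(n)[:,:,::-1])
a=cv2.imread("pics/scene4.png")[150:240,260:350];b=cv2.imread("pics/side4.png")[185:275,185:275]
cv2.imwrite("pics/v4.png",cv2.resize(np.hstack([a,b]),(800,400),interpolation=cv2.INTER_CUBIC))
print(get_time())
E
```

```text
31.825
```

View pics/v4.png

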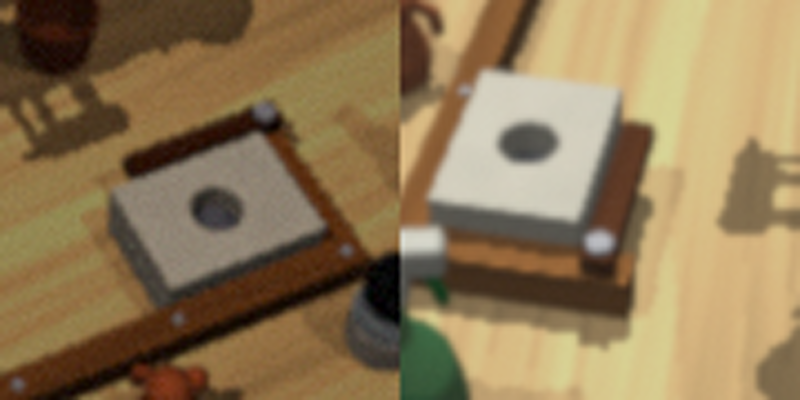

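The keeper lies parallel to the mould's front face with an even gap, and the mould is flush to both battens. The arm is clear of everything.

```bash
python3 -c "
from station import *
print(job_done())"
```

```text
the job is handed in; nothing more can be done
None
```

I pushed the mould flush into the corner of the fence, then closed the keeper across its front, and handed the job in at about 32 s; the hand-in gave no verdict, but the last pictures show both in place and the arm clear.

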